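Close the steam isolator, then set the interlocked mode selector

ROBOT

A 6-joint arm with a two-finger parallel gripper is mounted at the origin on the work surface. World frame = base frame: x ahead of the robot, y to its left, z up, the work surface at z = 0. Lengths are in mm, angles in rad, forces in N, time in s.
With the tool pointing down it reaches from about 325 to 875 mm from the base axis. Payload 4.4 kg.
Tool frame: the origin (TCP) lies on the centre line of the jaws, within the pads' length; the fingertips stand ahead of it and the grasp point (between the pads) lies 6 mm ahead of it (ctrl.tcp_to_tips is the z of the fingertips in the tool frame, in mm); z points along the fingers, y is the direction in which the jaws open and shut (so a half turn about z gives the same grasp; the last joint's range is limited). The gripper opens to 85 mm and grips with 20 to 120 N. Pads are 22 mm wide; open, the fingers measure 114 mm over their backs; the gripper's body (76 mm by 85 mm) begins 54 mm behind the grasp point. The pads swing forward as they close: fully open they stand 13 mm farther back than shut.
Start: joints at [0.972, 0.207, 1.542, -0, 1.393, -0.15], TCP at [249.493, 518.055, 256.282] pointing down, gripper open.
Joint ranges: [-2.73, 2.73], [-0.86, 2.22], [0.23, 2.46], [-1.11, 4.25], [0.08, 2.63], [-2.82, 2.82]. Speed limits (rad/s): [2.79, 2.79, 3.14, 3.14, 3.14, 3.14].

INTERFACE

Orientations are given as a 3x3 rotation matrix whose columns are the frame's x, y, z axes.
In Python, from plant import ctrl, sensors, optics gives the robot as it stands. Calls block until the motion is done:
- ctrl.move_ptp(position, orientation): joint-space move of the TCP to a pose.
- ctrl.move_l(position, rot=None, vel=150, threshold=None): straight line of the TCP; rot=None keeps the orientation; vel is the mean speed in mm/s. With threshold (N) it stops when the force on the tool has changed by that much, and returns True; else False.
- ctrl.set_joints(angles): joint-space move.
- ctrl.gripper_to(opening, force=None): finger opening in mm; force is the grip in N (None keeps the last); returns when the fingers have stopped.
- ctrl.hold(seconds).
- ctrl.solve_ik(position, orientation): joint angles nearest the present ones, or None.
- sensors.read_state(): the state.
- optics.grab_frame(name): name is "scene" or "top"; returns (picture, depth): 480x640x3 uint8, red, green, blue; 480x640 float32, mm along the optical axis (not along the pixel's ray), 0 where there is no reading.
- optics.camera_params(name): a dict with "mtx" (3x3 intrinsics, pixels), "k1" (the pictures are not rectified: a ray, as slopes to the right and down, at radius r is drawn at 1 + k1 r^2 times it, then the intrinsics apply), "R" (3x3) and "t" (3): a world point X has camera coordinates R X + t. Camera axes: x right, y down, z forward; pixel columns grow to the right and rows downward; lengths in mm; the calibration is good to about 2 mm. A picture is of the moment at which its call begins. camera_params takes no time and is no camera call.
A pose or a line that the arm cannot do raises ctrl.MotionError and nothing moves.
- ctrl.finish_job(): hands the job in, once; it reports no verdict.
The state is a dict: "t": time; "q": joint angles; "qvel": joint speeds; "tau": joint torques, N m; "eef_pos": TCP position; "eef_rot": TCP orientation; "force": force on the tool from outside, world axes, zero at the start; "wrist_torque": the same for the moment, N m; "grip_width": finger opening in mm.
Only numpy, scipy, OpenCV 4.12 (cv2) and the standard library are available. Lean on these libraries where they do the work, as an engineer would, in place of code of your own. Each camera call takes 0.05 s, during which the arm holds its last target.

TASK

On the steam control box on the cafe counter, turn the red isolator handle clockwise until you feel it come fully home, which draws the interlock, and leave it there; then turn the black mode selector clockwise all the way to its end stop, felt somewhere along the green marks, and let go. Force neither of them: ease off as soon as a handle comes up hard against something. Leave the mug, jug and tamper standing where they are.

Things in the scene. Friction and masses are not known exactly. Their poses are not given: they have to be found in the camera images.
- control_box: Fixed box, dark steel with aluminium deck, 140 (x) x 270 (y) x 60 mm high; origin at the centre of its underside, z up. In its frame the vertical turning axes are at x = 0: isolator y = +65 mm, selector y = -65 mm. White tick on the -x side of each handle: its zero. Red ticks: span in which the isolator may come home. Green ticks: the same for the selector's end stop.
- isolator_grip (a point): Centre of the isolator's red bar handle, on its vertical turning axis, turning with it. Bar 70 mm long (point x), 14 mm wide (y), 28 mm high; centre 91 mm, top 105 mm, underside 77 mm above the counter (deck at 60 mm), on a 26 mm round stem with a 44 mm wide foot 8 mm high. A white line on top marks its -x end.
- selector_grip (a point): Centre of the mode selector's black bar handle, on its vertical turning axis, turning with it: same bar, sizes, heights and axes as the isolator's red one.
- isolator (a joint): Isolator angle, rad; 0: bar along the box's x; grows clockwise from above; starts at 0 to 0.2; stays where left. Drag 0.10 N m. It draws a hidden bolt over about the last 0.3 rad (light spring), then stops hard at home, by unseen wear anywhere in 0.55 to 1.35. The bolt frees the selector only some 0.08 rad before home. A torque 0.1 to 0.2 N m over the drag is home; the stop bears 0.4 over it.
- selector (a joint): Selector angle, rad; 0: bar along the box's x; grows clockwise from above; starts at 0 to 0.1; stays where left. Drag 0.06 N m. With the bolt in it stops hard before 0.3; once the isolator is home it turns freely to a hard end stop, by unseen wear anywhere in 0.95 to 1.55. Bolt and stop bear 0.5 N m on the handle; 0.1 to 0.2 over the drag is firmly against them.
- mug: Bystander: yellow mug, 80 mm wide, 85 mm high, handle at its +y side; origin at the centre of its underside.
- jug: Bystander: steel milk jug without a handle, 84 mm wide, 100 mm high; origin at the centre of its underside.
- tamper: Bystander: dark steel coffee tamper, 58 mm wide, 85 mm high; origin at the centre of its underside.

How it is judged (in metres and radians):
On the way, in this order (a step that is already met when the one before it is completed fails the run):
1. the isolator is turned home, so that it has drawn the bolt clear of the selector (value of joint isolator above 0.5 rad and y of bolt_c0 in the frame of control_box above -0.027 m), for 0.2 s.
2. the selector, freed, is turned to its end stop (value of joint selector above 0.9 rad and distance between selector_c2 and end_stop_c0 below 0.011 m), for 0.2 s.
At the end, for the whole second after the job is handed in: The isolator is still home (it holds the hidden bolt drawn at least 5.5 of its 8 mm), the selector is within about 0.06 rad of its end stop (their lugs inside the box less than 11 mm apart at the centres; touching is 9.6 mm), both at rest and released (all of step 1 and all of step 2 and velocity of joint each of isolator, selector below 0.05 rad/s).
It fails at once if the isolator is forced: more than 25 N on its stop inside the box (contact force between isolator_c2 and anything else above 25 N).
It fails at once if the selector is forced: more than 25 N against the interlock bolt or its end stop (contact force between selector_c2 and anything else above 25 N).
It fails at once if the mug is shifted by more than 25 mm or tipped over (distance of mug from where it was at the start of the episode above 0.025 m or angle between mug's own z axis and vertical above 0.35 rad).
It fails at once if the jug is shifted by more than 25 mm or tipped over (distance of jug from where it was at the start of the episode above 0.025 m or angle between jug's own z axis and vertical above 0.35 rad).
It fails at once if the tamper is shifted by more than 25 mm or tipped over (distance of tamper from where it was at the start of the episode above 0.025 m or angle between tamper's own z axis and vertical above 0.35 rad).
It also fails if it takes over 72 s, if anything falls off the work surface, if the arm or the gripper's body presses on something with over 40 N, if the wrist force passes 120 N, or if a joint passes its speed limit or range.

## Working session

There is one attempt and no reset: what is moved stays moved. The work goes in short steps, each a Python script; the robot and the scene stay as the last script left them, time stands still between calls to the robot, and variables do not carry over. Pictures are saved under pics/ and viewed, and the job is handed in when it is done.

```bash
mkdir -p pics; ls; python3 - <<'E'
from plant import ctrl,sensors,optics
import cv2,numpy as np
for n in("scene","top"):
    p,d=optics.grab_frame(n); cv2.imwrite(f"pics/{n}0.png",p[:,:,::-1]); np.savez(f"{n}0.npz",p=p,d=d)
    c=optics.camera_params(n); print(n,{k:np.round(v,4).tolist() for k,v in c.items()})
s=sensors.read_state(); print(s); print(ctrl.tcp_to_tips)
E
```

```text
pics
scene {'mtx': [[444.8883, 0.0, 314.9357], [0.0, 444.8883, 244.5053], [0.0, 0.0, 1.0]], 'k1': 0.0044, 'R': [[0.6252, 0.7804, -0.0102], [0.4303, -0.3556, -0.8297], [-0.6512, 0.5143, -0.5581]], 't': [-407.8279, -198.2186, 1280.1793]}
top {'mtx': [[452.5407, 0.0, 323.3281], [0.0, 452.5407, 235.4581], [0.0, 0.0, 1.0]], 'k1': -0.0803, 'R': [[0.0015, -1.0, 0.0031], [-0.971, -0.0022, -0.2391], [0.2391, -0.0027, -0.971]], 't': [21.2398, 645.7299, 804.2819]}
{'t': 0.1, 'q': array([ 9.71499472e-01,  2.07355859e-01,  1.54280892e+00, -1.66550067e-06,
        1.39349105e+00, -1.50486171e-01]), 'qvel': array([-0.00056092, -0.00155594, -0.00232354, -0.00181075,  0.00145965,
       -0.00156444]), 'tau': array([-1.19692202e-03, -3.84089971e+01, -2.92547196e+01, -2.99798276e-04,
        4.89287791e-03,  1.76609117e-06]), 'eef_pos': array([249.13523046, 517.5292118 , 255.23087792]), 'eef_rot': array([[-9.00963726e-01,  4.33892858e-01, -1.16240518e-03],
       [ 4.33894306e-01,  9.00962167e-01, -1.70455561e-03],
       [ 3.07688584e-04, -2.04010377e-03, -9.99997872e-01]]), 'force': array([ 0.04760783, -0.1074243 , -0.40672824]), 'wrist_torque': array([-0.01787348,  0.01117335, -0.00788138]), 'grip_width': 85.37128811314841}
25.0
```

View pics/scene0.png

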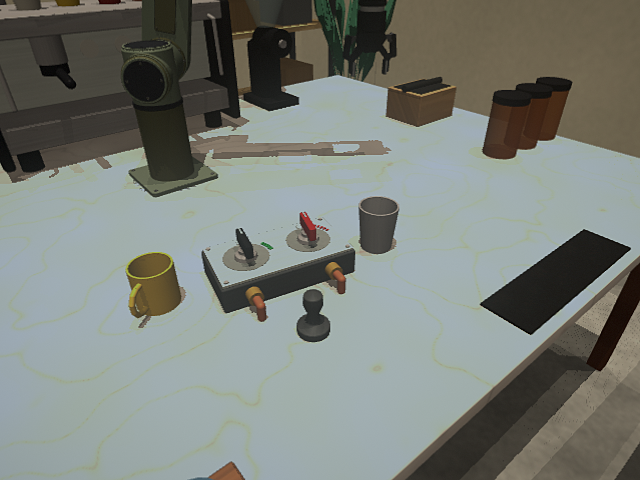

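View pics/top0.png

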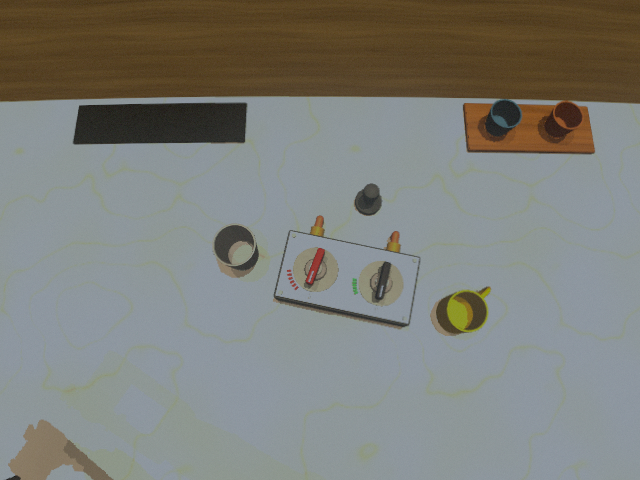

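The scene view shows the box at about (280,265), with the mug on its left (152,285), the jug on its right (378,225) and the tamper in front (313,315). In the top view the red bar is at about (315,268), the black bar at (383,282), the jug at (237,247), the mug at (465,313) and the tamper at (369,200). Next I'll measure these.

```bash
cat > h.py <<'E'
from plant import ctrl,sensors,optics
import cv2,numpy as np
def rays(c,uv):
    uv=np.asarray(uv,float).reshape(-1,1,2)
    n=cv2.undistortPoints(uv,c["mtx"],np.array([c["k1"],0,0,0.])).reshape(-1,2)
    R=np.array(c["R"]);t=np.array(c["t"])
    return -R.T@t, np.c_[n,np.ones(len(n))]@R
def onplane(c,uv,z):
    o,d=rays(c,uv); return o+d*((z-o[2])/d[:,2])[:,None]
def cloud(c,d):
    v,u=np.mgrid[:480,:640]; o,r=rays(c,np.c_[u.ravel(),v.ravel()])
    return (o+r*d.reshape(-1,1)).reshape(480,640,3)
def bar(c,m,z):
    ys,xs=np.nonzero(m); P=onplane(c,np.c_[xs,ys],z)[:,:2]
    r=cv2.minAreaRect(P.astype(np.float32)); 
    b=cv2.boxPoints(r); e1,e2=b[1]-b[0],b[2]-b[1]
    a=e1 if np.linalg.norm(e1)>np.linalg.norm(e2) else e2
    if a[0]<0:a=-a
    mean=P.mean(0);w,V=np.linalg.eigh(np.cov((P-mean).T));p=V[:,1]*np.sign(V[0,1])
    return r, np.arctan2(a[1],a[0]),mean,np.arctan2(p[1],p[0])
E
python3 - <<'E'
from h import *
f=np.load("top0.npz");p,d=f["p"],f["d"];c=optics.camera_params("top")
X=cloud(c,d);H=X[...,2]
print("table z",np.median(H[350:400,300:400]))
roi=np.zeros((480,640),bool);roi[225:330,270:425]=1
deck=roi&(abs(H-60)<8);print(deck.sum(),np.median(H[deck]))
m=cv2.morphologyEx(deck.astype(np.uint8),cv2.MORPH_OPEN,np.ones((5,5)))
k=m>0; r=cv2.minAreaRect(X[k][:,:2].astype(np.float32));print("deck",r)
top=roi&(H>92); n,l,s,ce=cv2.connectedComponentsWithStats(top.astype(np.uint8))
for i in range(1,n):
    if s[i,4]>20: print(s[i],ce[i],np.median(H[l==i]),p[l==i].mean(0),bar(c,l==i,105))
hsv=cv2.cvtColor(p,cv2.COLOR_RGB2HSV)
for nm,(x0,y0,x1,y1) in dict(jug=(205,215,265,285),mug=(425,280,500,345),tamp=(345,175,395,225)).items():
    q=np.zeros((480,640),bool);q[y0:y1,x0:x1]=1
    pts=X[q&(H>15)]; hi=pts[:,2].max(); t=pts[pts[:,2]>hi-8]; print(nm,hi,cv2.minEnclosingCircle(t[:,:2].astype(np.float32)),pts[:,:2].min(0),pts[:,:2].max(0))
cv2.imwrite("pics/z.png",cv2.resize(p[225:335,265:430,::-1],None,fx=4.8,fy=4.8,interpolation=cv2.INTER_CUBIC))
E
```

```text
table z 0.3096127798736461
8443 60.41111301686465
deck ((568.7965698242188, -24.788772583007812), (267.9180908203125, 139.48960876464844), 78.087158203125)
[306 248  19  37 294] [314.95918367 265.95918367] 104.90087935030652 [134.40816327  61.15306122  56.84013605] (((580.8277587890625, 37.006927490234375), (16.319265365600586, 70.8672866821289), 69.6348648071289), np.float32(-0.35543886), array([580.77069063,  37.97916542]), np.float64(-0.34940435465535946))
[376 262  15  38 303] [383.17821782 280.38283828] 104.85477141802687 [67.01320132 67.36963696 64.9339934 ] (((554.2968139648438, -88.35116577148438), (14.985962867736816, 70.91767883300781), 75.6167221069336), np.float32(-0.25103545), array([553.9119758 , -88.29691342]), np.float64(-0.25128630711441))
jug 935.29220026926 ((434.626220703125, 24.821998596191406), 9.999999747378752e-05) [434.62623245  24.8219986 ] [663.4090094  234.38424849]
mug 935.29220026926 ((434.626220703125, 24.821998596191406), 9.999999747378752e-05) [ 434.62623245 -304.60948696] [549.61554212  24.8219986 ]
tamp 935.29220026926 ((434.626220703125, 24.821998596191406), 9.999999747378752e-05) [ 434.62623245 -100.90912412] [761.10281554  24.8219986 ]
```

View pics/z.png

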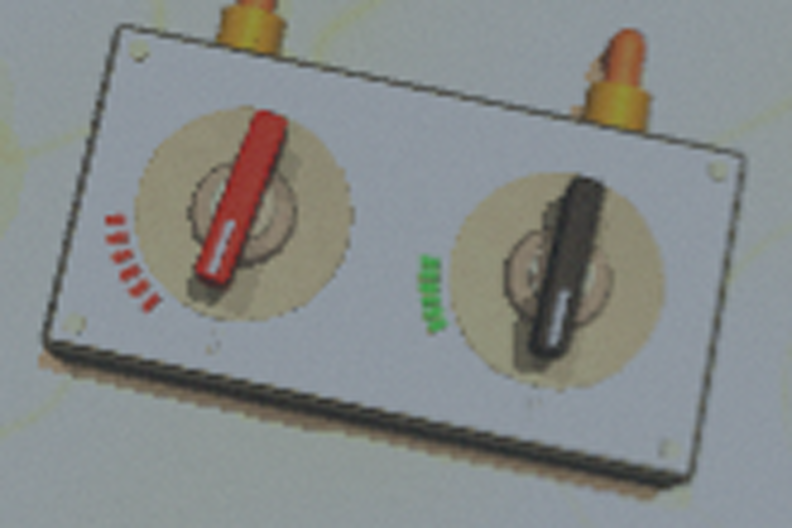

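Deck and bars agree with each other: the deck measures 268×139 mm with its top at 60 mm, the bars are at z≈105 and 128.5 mm apart (nominal 130), and the box yaw is −0.208. Isolator axis is about (581.4, 38.1) at angle 0.145. Selector axis is about (554.6, −88.5) at angle 0.04. The stem is wider than the bar, so I'll keep the fingertips at about 80 mm.

```bash
cat >> h.py <<'E'
def R_(yaw): # yaw of tool y
    y=np.array([np.cos(yaw),np.sin(yaw),0]);z=np.array([0,0,-1.]);return np.c_[np.cross(y,z),y,z]
def st(tag=""):
    s=sensors.read_state();print(tag,"t%.2f"%s["t"],"p",np.round(s["eef_pos"],1),"F",np.round(s["force"],1),"T",np.round(s["wrist_torque"],3),"g%.1f"%s["grip_width"],"q6 %.3f"%s["q"][5]);return s
E
python3 - <<'E'
from h import *
R=R_(-0.352+np.pi/2); P=np.array([581.4,38.1,0])
q=ctrl.solve_ik(P+[0,0,180],R);print(q)
ctrl.move_ptp(P+[0,0,180],R);st("above")
ctrl.gripper_to(50,20);st("g50")
print(ctrl.move_l(P+[0,0,107],vel=80,threshold=8));s=st("down")
p,d=optics.grab_frame("top");cv2.imwrite("pics/t1.png",cv2.resize(p[200:340,230:460,::-1],None,fx=3.4,fy=3.4))
p,d=optics.grab_frame("scene");cv2.imwrite("pics/s1.png",cv2.resize(p[150:330,180:420,::-1],None,fx=3.3,fy=3.3))
E
```

```text
[-8.30526644e-02  2.94262591e-01  1.59802298e+00 -4.44089210e-16
  1.24930708e+00 -1.30184899e+00]
above t2.21 p [581.4  39.1 180.2] F [ 0.4  0.5 -0.5] T [ 0.008 -0.033  0.01 ] g85.3 q6 -1.302
g50 t2.65 p [581.4  38.3 180. ] F [ 0.5  0.9 -0.1] T [ 0.018 -0.015 -0.043] g50.1 q6 -1.302
False
down t3.72 p [582.1  38.1 107.7] F [-0.3 -0.5 -0.3] T [-0.013 -0.048  0.014] g49.9 q6 -1.302
```

View pics/s1.png

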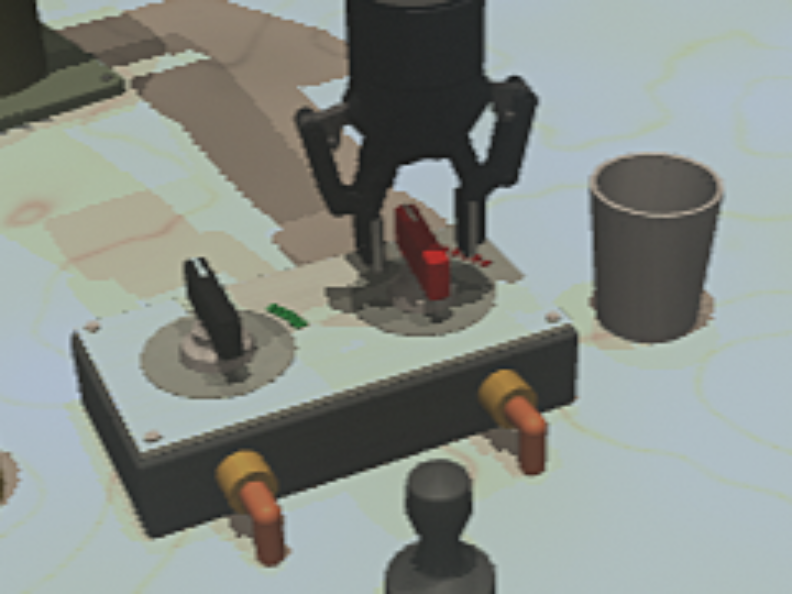

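The red bar sits between the open pads at about (420,245) in the crop, with the fingertips above the deck and clear of the jug. Sensor noise is around 0.03 N m, so I'll average readings. Next I'll grip and test small turns.

```bash
cat >> h.py <<'E'
def avg(n=8,dt=0.01):
    F=[];T=[]
    for _ in range(n):
        ctrl.hold(dt);s=sensors.read_state();F.append(s["force"]);T.append(s["wrist_torque"])
    return s,np.mean(F,0),np.mean(T,0),np.std([t[2] for t in T])
E
python3 - <<'E'
from h import *
s,F,T,sd=avg();print("free",F.round(2),T.round(3),sd,s["t"])
ctrl.gripper_to(10,20);s,F,T,sd=avg();st("grip");print("grip",F.round(2),T.round(3),sd,s["t"])
q=np.array(ctrl.solve_ik([581.4,38.1,107],R_(-0.352+np.pi/2)));np.save("q0.npy",q)
for i in range(1,4):
    q[5]+=0.03;ctrl.set_joints(q);s,F,T,sd=avg();print(i,"t%.2f"%s["t"],F.round(2),T.round(3),"sd%.3f q6 %.4f/%.4f"%(sd,s["q"][5],q[5]),s["grip_width"].round(2))
E
```

```text
free [-0.11 -0.17  0.19] [-0.004  0.013  0.009] 0.03645785119725228 3.8833
grip t4.36 p [581.7  38.7 107.4] F [-0.3  3.4  2.7] T [ 0.428 -0.049 -0.081] g14.1 q6 -1.302
grip [0.5  3.18 1.61] [ 0.411 -0.041 -0.109] 0.029866139231075565 4.3583Traceback (most recent call last):
  File "<stdin>", line 6, in <module>
AttributeError: 'float' object has no attribute 'round'
```

```bash
cat > turn.py <<'E'
from h import *
import sys,json
def turn(qfile,start,end,step,lim,tz0,n=8):
    """step q6 offset start->end; stop when |Tz-tz0|>lim on two averaged readings"""
    q0=np.load(qfile);off=start
    while off<end-1e-6:
        off+=step;q=q0.copy();q[5]+=off;ctrl.set_joints(q)
        s,F,T,sd=avg(n)
        print("off%.3f t%.2f"%(off,s["t"]),"F",F.round(1),"Tz %.3f"%T[2],"q6off %.3f g%.2f"%(s["q"][5]-q0[5],s["grip_width"]))
        if abs(T[2]-tz0)>lim:
            s,F,T,sd=avg(10)
            if abs(T[2]-tz0)>lim: print("STOP",T.round(3));break
    return off
E
python3 - <<'E'
from turn import *
turn("q0.npy",0.03,0.2,0.02,0.25,0)
E
```

```text
off0.050 t4.99 F [0.6 5.3 2.8] Tz -0.029 q6off 0.050 g13.49
off0.070 t5.31 F [0.7 5.5 3.1] Tz -0.024 q6off 0.070 g13.60
off0.090 t5.62 F [0.8 5.  3. ] Tz -0.022 q6off 0.090 g13.43
off0.110 t5.94 F [0.9 5.3 2.9] Tz -0.016 q6off 0.110 g13.37
off0.130 t6.26 F [0.7 5.2 3.1] Tz -0.014 q6off 0.130 g13.59
off0.150 t6.58 F [0.9 5.4 3.4] Tz -0.023 q6off 0.150 g13.45
off0.170 t6.89 F [0.9 5.5 3.3] Tz -0.017 q6off 0.170 g13.47
off0.190 t7.21 F [0.5 5.6 2.6] Tz -0.026 q6off 0.190 g13.58
off0.210 t7.53 F [1.  5.3 2.8] Tz -0.024 q6off 0.210 g13.50
```

```bash
python3 - <<'E'
from h import *
p,d=optics.grab_frame("top");cv2.imwrite("pics/t2.png",cv2.resize(p[200:340,230:460,::-1],None,fx=3.4,fy=3.4))
p,d=optics.grab_frame("scene");cv2.imwrite("pics/s2.png",cv2.resize(p[190:310,220:380,::-1],None,fx=4.8,fy=4.8,interpolation=cv2.INTER_CUBIC))
st()
E
```

```text
t7.62 p [581.8  38.8 107.3] F [0.3 5.2 3.9] T [ 0.791 -0.115  0.014] g13.5 q6 -1.092
```

View pics/s2.png

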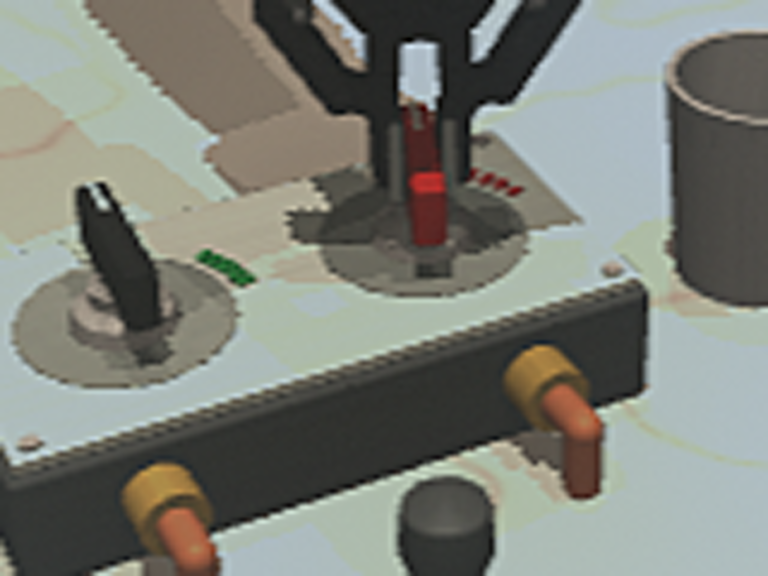

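View pics/t2.png

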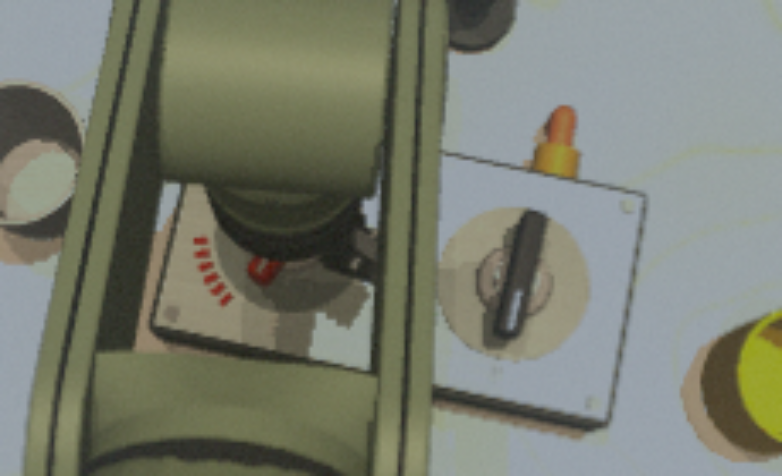

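The top view shows the white-lined end of the red bar at about (265,265) in the crop, moving toward the red ticks, so the bar is following the gripper. Continuing with a torque watch.

```bash
python3 - <<'E'
from turn import *
turn("q0.npy",0.21,1.3,0.02,0.1,-0.02,n=6)
E
```

```text
off0.230 t7.92 F [0.8 5.5 2.9] Tz -0.034 q6off 0.230 g13.62
off0.250 t8.22 F [1.2 5.5 2.7] Tz -0.044 q6off 0.250 g13.48
off0.270 t8.53 F [0.9 5.9 2.9] Tz -0.018 q6off 0.270 g13.49
off0.290 t8.82 F [0.5 5.7 2.7] Tz -0.043 q6off 0.290 g13.54
off0.310 t9.12 F [0.4 5.6 2.7] Tz -0.036 q6off 0.310 g13.66
off0.330 t9.43 F [1.  5.6 2.9] Tz -0.035 q6off 0.330 g13.44
off0.350 t9.72 F [1.  5.3 3. ] Tz -0.030 q6off 0.350 g13.73
off0.370 t10.03 F [1.2 5.9 2.6] Tz -0.018 q6off 0.370 g13.15
off0.390 t10.32 F [1.4 5.8 2.6] Tz -0.033 q6off 0.390 g13.24
off0.410 t10.62 F [1.2 5.8 2.6] Tz -0.040 q6off 0.410 g13.33
off0.430 t10.93 F [1.4 5.7 2.5] Tz -0.035 q6off 0.430 g13.77
off0.450 t11.22 F [1.1 5.8 2.6] Tz -0.028 q6off 0.450 g13.40
off0.470 t11.53 F [1.1 5.9 2.5] Tz -0.029 q6off 0.470 g13.50
off0.490 t11.82 F [1.  5.9 2.5] Tz -0.041 q6off 0.490 g13.49
off0.510 t12.12 F [1.2 6.1 2.9] Tz -0.026 q6off 0.510 g13.36
off0.530 t12.43 F [1.8 6.  2.6] Tz -0.027 q6off 0.530 g13.74
off0.550 t12.72 F [1.3 6.1 2.4] Tz -0.037 q6off 0.550 g13.31
off0.570 t13.03 F [1.4 5.8 2.6] Tz -0.039 q6off 0.570 g13.62
off0.590 
[... 834 characters left out ...]
0 g13.70
off0.870 t17.52 F [1.9 6.3 2.2] Tz 0.001 q6off 0.870 g13.57
off0.890 t17.82 F [2.  6.2 2. ] Tz -0.004 q6off 0.890 g13.57
off0.910 t18.12 F [2.3 6.4 2. ] Tz -0.017 q6off 0.910 g13.51
off0.930 t18.43 F [2.4 6.4 1.9] Tz 0.006 q6off 0.930 g13.90
off0.950 t18.73 F [2.  6.9 2. ] Tz -0.005 q6off 0.950 g13.67
off0.970 t19.02 F [2.6 6.5 2.2] Tz 0.000 q6off 0.970 g13.38
off0.990 t19.32 F [2.4 6.7 1.6] Tz -0.007 q6off 0.990 g13.22
off1.010 t19.62 F [2.1 6.2 1.4] Tz 0.002 q6off 1.010 g13.78
off1.030 t19.93 F [2.4 6.6 1.8] Tz 0.001 q6off 1.030 g13.53
off1.050 t20.23 F [2.5 6.5 1.8] Tz 0.056 q6off 1.049 g13.57
off1.070 t20.52 F [2.6 6.4 2. ] Tz 0.193 q6off 1.069 g13.03
STOP [ 0.992 -0.258  0.178]
```

The torque sequence matches the description. A light spring step appeared at offset 0.73, then a hard rise at about 1.04, which puts home at about 1.18 rad. I'll ease off, release, and look.

```bash
python3 - <<'E'
from h import *
q=np.load("q0.npy");q[5]+=1.05;ctrl.set_joints(q);s,F,T,_=avg();print(F.round(1),T.round(3))
ctrl.gripper_to(50,20);st("open")
p0=[581.4,38.1,180];ctrl.move_l(p0,vel=120);st("up")
P=np.array([554.6,-88.5,0]);R=R_(-0.251+np.pi/2)
ctrl.move_ptp(P+[0,0,180],R);st("sel above")
p,d=optics.grab_frame("top");cv2.imwrite("pics/t3.png",cv2.resize(p[200:340,230:460,::-1],None,fx=3.4,fy=3.4))
p,d=optics.grab_frame("scene");cv2.imwrite("pics/s3.png",cv2.resize(p[190:310,220:380,::-1],None,fx=4.8,fy=4.8,interpolation=cv2.INTER_CUBIC))
E
```

```text
[2.6 6.6 1.4] [ 0.992 -0.255  0.103]
open t21.37 p [581.1  37.7 106.7] F [-1.  -0.5  0.2] T [-0.003 -0.006 -0.031] g50.4 q6 -0.252
up t22.12 p [580.8  38.1 179.4] F [-0.  -0.1 -0. ] T [-0.027  0.005  0.026] g50.1 q6 -0.252
sel above t23.38 p [554.3 -88.2 179.4] F [-0.2  0.3  0.8] T [-0.019 -0.014  0.006] g50.1 q6 -1.631
```

View pics/t3.png

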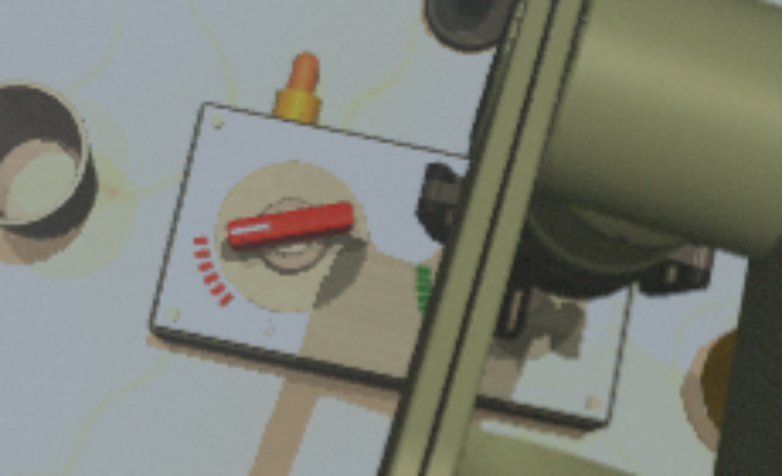

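View pics/s3.png

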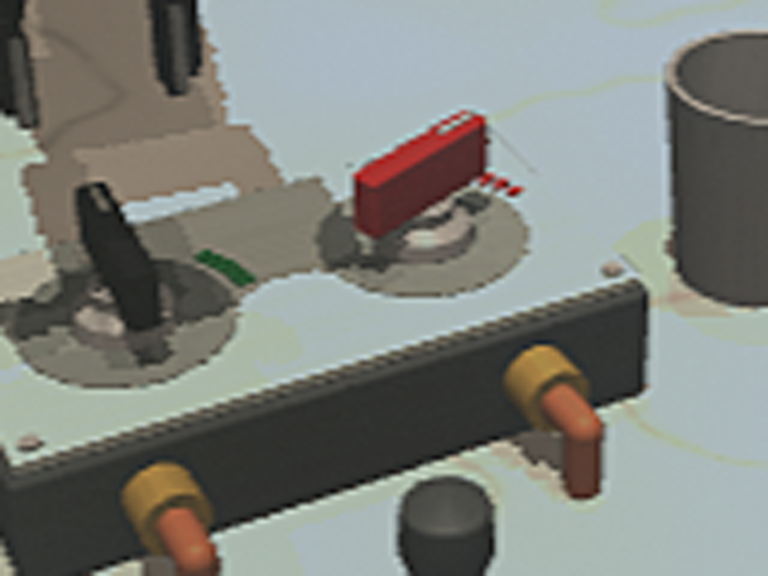

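The isolator stands at its red ticks, with its white end at about (230,235) in the top crop, and it stayed there after release. Now the selector.

```bash
python3 - <<'E'
from turn import *
P=np.array([554.6,-88.5,0]);R=R_(-0.251+np.pi/2)
print(ctrl.move_l(P+[0,0,107],vel=80,threshold=8));st("down")
q=np.array(ctrl.solve_ik(P+[0,0,107],R));np.save("q1.npy",q)
ctrl.gripper_to(10,20);s,F,T,_=avg();print("grip",F.round(1),T.round(3),s["grip_width"])
turn("q1.npy",0,0.06,0.02,0.3,T[2],n=6)
s,F,T,_=avg(10);b=T[2];print("base",b)
turn("q1.npy",0.06,0.92,0.025,0.1,b,n=5)
E
```

```text
False
down t24.54 p [555.2 -88.7 107.6] F [-0.3  0.7 -0.2] T [-0.033  0.026 -0.03 ] g49.7 q6 -1.632
grip [-0.4  0.6  3.4] [ 0.1    0.067 -0.056] 13.174713427148468
off0.020 t25.32 F [-0.6  1.1  5.4] Tz -0.063 q6off 0.020 g13.83
off0.040 t25.62 F [-0.6  1.6  5.3] Tz -0.070 q6off 0.040 g13.62
off0.060 t25.92 F [-0.7  1.2  5.3] Tz -0.063 q6off 0.060 g13.35
base -0.05880584204010751
off0.085 t26.29 F [-1.   1.1  5.2] Tz -0.058 q6off 0.085 g13.42
off0.110 t26.58 F [-0.7  1.   5.7] Tz -0.074 q6off 0.110 g13.31
off0.135 t26.88 F [-0.6  1.1  5.4] Tz -0.066 q6off 0.135 g13.45
off0.160 t27.17 F [-1.   1.2  5.7] Tz -0.041 q6off 0.160 g13.60
off0.185 t27.46 F [-1.   1.5  5.7] Tz -0.063 q6off 0.185 g13.20
off0.210 t27.75 F [-0.8  1.1  5.7] Tz -0.043 q6off 0.210 g13.89
off0.235 t28.04 F [-0.6  1.3  5.6] Tz -0.049 q6off 0.235 g13.63
off0.260 t28.33 F [-0.7  1.5  5.4] Tz -0.053 q6off 0.260 g13.31
off0.285 t28.62 F [-0.2  1.5  5.1] Tz -0.059 q6off 0.285 g13.39
off0.310 t28.92 F [-0.6  1.6  5.6] Tz -0.086 q6off 0.310 g13.67
off0.335 t29.21 F [-0.7  1.4  5.1] Tz -0.074 q6off 0.335 g13.47
off0.360 t29.5
[... 800 characters left out ...]
f 0.660 g13.28
off0.685 t33.29 F [-0.2  2.1  5.1] Tz -0.060 q6off 0.685 g13.21
off0.710 t33.58 F [-0.2  2.2  4.9] Tz -0.048 q6off 0.710 g13.18
off0.735 t33.88 F [0.  1.8 4.8] Tz -0.073 q6off 0.735 g13.78
off0.760 t34.17 F [0.2 1.9 5. ] Tz -0.067 q6off 0.760 g13.51
off0.785 t34.46 F [0.  2.6 5. ] Tz -0.058 q6off 0.785 g13.35
off0.810 t34.75 F [-0.1  2.1  5.1] Tz -0.078 q6off 0.810 g13.70
off0.835 t35.04 F [-0.1  2.3  5.3] Tz -0.066 q6off 0.835 g13.63
off0.860 t35.33 F [-0.2  2.5  5.3] Tz -0.064 q6off 0.860 g13.59
off0.885 t35.62 F [0.4 2.  5.2] Tz -0.053 q6off 0.885 g13.47
off0.910 t35.92 F [0.2 2.5 5.3] Tz -0.072 q6off 0.910 g13.47
off0.935 t36.21 F [0.5 2.  5.4] Tz -0.060 q6off 0.935 g13.53
```

```bash
python3 - <<'E' | tail -14
from turn import *
turn("q1.npy",0.935,1.58,0.018,0.09,-0.06,n=5)
E
```

```text
off1.115 t39.12 F [0.6 2.5 5.3] Tz -0.077 q6off 1.115 g13.38
off1.133 t39.42 F [0.9 2.9 5.1] Tz -0.084 q6off 1.133 g13.91
off1.151 t39.71 F [0.7 2.5 5. ] Tz -0.045 q6off 1.151 g13.55
off1.169 t40.00 F [0.6 2.2 4.9] Tz -0.061 q6off 1.169 g13.29
off1.187 t40.29 F [0.7 2.9 5.2] Tz -0.060 q6off 1.187 g13.32
off1.205 t40.58 F [1.1 2.9 5.2] Tz -0.062 q6off 1.205 g13.71
off1.223 t40.88 F [1.1 2.7 5.4] Tz -0.065 q6off 1.223 g13.62
off1.241 t41.17 F [1.3 2.9 5.1] Tz -0.076 q6off 1.241 g13.50
off1.259 t41.46 F [1.2 3.  5. ] Tz -0.066 q6off 1.259 g13.27
off1.277 t41.75 F [1.2 2.7 4.6] Tz -0.047 q6off 1.277 g13.19
off1.295 t42.04 F [1.4 2.9 5.2] Tz -0.055 q6off 1.295 g13.79
off1.313 t42.33 F [1.4 2.8 5.1] Tz 0.011 q6off 1.313 g13.41
off1.331 t42.62 F [1.4 3.1 4.9] Tz 0.104 q6off 1.331 g13.28
STOP [ 0.535 -0.117  0.116]
```

The torque rose 0.175 N m over drag, so that is the end stop at about 1.35 rad. I'll ease off, release, retreat and check.

```bash
python3 - <<'E'
from h import *
q=np.load("q1.npy");q[5]+=1.318;ctrl.hold(0.2);ctrl.set_joints(q);s,F,T,_=avg();print(F.round(1),T.round(3))
ctrl.gripper_to(50,20);st("open")
ctrl.move_l([554.6,-88.5,200],vel=120);st("up")
q=ctrl.solve_ik([249.5,518.1,256],R_(1.12));ctrl.set_joints(q);st("away")
p,d=optics.grab_frame("top");cv2.imwrite("pics/t4.png",cv2.resize(p[170:350,190:510,::-1],None,fx=2.5,fy=2.5))
c=optics.camera_params("top");X=cloud(c,d);H=X[...,2]
roi=np.zeros((480,640),bool);roi[225:330,270:425]=1
n,l,s,ce=cv2.connectedComponentsWithStats((roi&(H>92)&(H<115)).astype(np.uint8))
for i in range(1,n):
    if s[i,4]>20:
        r,a,m,pa=bar(c,l==i,105);print(r,"yaw",a,pa,"joint",[(-0.208-x)%np.pi for x in(a,pa)])
E
```

```text
[1.5 3.3 5.6] [ 0.519 -0.141  0.115]
open t43.67 p [554.2 -88.6 106.5] F [0.1 0.2 0.4] T [ 0.003  0.019 -0.003] g50.1 q6 -0.314
up t44.59 p [553.9 -88.3 199.1] F [ 0.8 -1.1 -0.3] T [ 0.017  0.004 -0.02 ] g50.2 q6 -0.314
away t47.02 p [250.3 517.6 255.9] F [-0.6 -0.2 -0.4] T [0.004 0.003 0.02 ] g49.9 q6 -0.149
((580.8170166015625, 37.721778869628906), (15.793085098266602, 69.41732025146484), 9.758858680725098) yaw -1.4004723 -1.3959893634572027 joint [np.float32(1.1924722), np.float64(1.1879893634572027)]
((554.5350341796875, -88.98351287841797), (68.9782943725586, 14.917462348937988), 89.9796142578125) yaw 1.5704406 -1.5515561300078962 joint [np.float32(1.363152), np.float64(1.3435561300078962)]
```

View pics/t4.png

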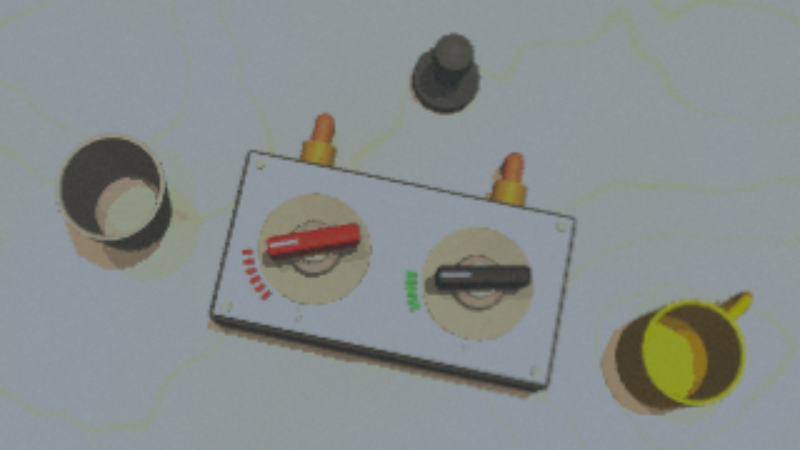

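The red bar at (313,240) and the black bar at (483,277) stand at 1.19 and about 1.35 rad, which match the felt stops. The jug, tamper and mug look unmoved. Handing in.

```bash
python3 -c "
from plant import ctrl
ctrl.finish_job()"
```

```text
the job is handed in; nothing more can be done
```

I turned both handles clockwise to their felt stops, let go of them, and handed the job in at about 47 s. No verdict was reported.

| Handle | What I felt | Peak torque over the turning level | Angle in the last picture |
|---|---|---|---|
| Isolator (red) | Light spring from about 0.3 rad before the stop, then a hard rise | About 0.2 N m | About 1.19 rad, at its red ticks |
| Selector (black) | Turned freely past 0.3 rad, so the bolt was drawn, then a hard rise | About 0.175 N m | About 1.35 rad, on the green marks |

- **Agreement:** the camera angles match the angles where I felt each stop to within about 0.02 rad.
- **Bystanders:** the mug, jug and tamper look unmoved by eye. My depth-based positions for them came out wrong because of stray pixels, so I have no measured displacement.
- **Torque readings:** these had an unexplained offset of a few hundredths of a N m under grip, so I judged both stops by the rise rather than the absolute value.

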